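Latch the scanner case

TASK

Close the toggle latch on top of the upright scanner case: swing the wire bail over, hook its crossbar under the keeper's lip on the lid while the lever is still up, then press the lever over past centre and down until it clicks fully home and the lid is drawn shut. Go by feel: press firmly but do not force the lever, do not lean on the lid or the shell, and leave the things standing around it alone.

Things in the scene. Friction and masses are not known exactly. Their poses are not given: they have to be found in the camera images.
- stand: Plywood cradle (330 x 210 mm) fixed to the bench, holding a dark hard case upright on a soft foam strip that gives 1 mm per 3 N pressed down: case 125 mm deep, 280 wide, top at z = 200. Origin on the bench under the seam of shell and lid, mid-width; x points from shell to lid, y along the seam, z up. Positions below are in this frame (mm). The latch is on the case's top at y = 0, from x = -80 to 40.
- shell: The case's deep base half, x = -85 to -1; origin as the stand's. On its top the latch's base plate (2.5 thick) with two ears carrying the lever's pivot, an axis along y at x = -22, z = 215, and a spring clip, its bead along y at x = -58, z = 212, that catches the handle's tongue.
- lid: The case's lid, 40 mm deep, hinged along its foot; origin on that hinge (x = 0, z = 28). It stands ajar by an unknown 2 to 6 mm at the top, where 2 to 3 N moves it; it stays where it is left.
- keeper (a point): Seat of the crossbar's centre in the steel keeper on the lid: at x = 20, z = 211 with the lid shut, farther out when ajar. Keeper, 24 mm wide, relative to this point: post from x = -8 to -2.5, up to z = 6.5; from its top a lip out to x = 4.5, underside z = 3.5; plate below at z = -8.5. The crossbar must come down at x over 7, then be drawn back under the lip.
- crossbar (a point): Centre of the bail's crossbar. The bail is a loop of 5 mm steel wire: crossbar along y between two legs at y = +-20 (45 mm over all), 54.5 mm long from crossbar to the bail's pivot on the lever; next to the pivot 21 mm of each leg is in a 7 mm barrel, out of which the wire slides against springs (30 N per mm, both together).
- lever (a joint): Lever's angle (rad): 0 = folded flat, home, pointing to -x from its pivot; pi/2 upright; then leaning over the lid, stop at 2.36. Stiff: stays where left, 0.06 N m turns it. The bail's pivot is 15 mm along it. With the bail hooked it takes 2 to 5 N at the handle down to dead centre (0.09); there its tongue meets the spring clip and takes 12 to 16 N to snap past, to 0.
- bail (a joint): Bail's angle to the lever (rad). Lever minus bail = how far the bail, seen from its pivot, dips below level towards +x: 0 level to +x, -pi/2 straight up, -pi level back to -x. It stays where left (0.012 N m turns it).
- handle: The lever's handle: steel channel, 26 mm wide, reaching 56 mm from the lever's pivot, its end turned up 4 mm as a thumb tab. Its outer (when home, upper) face is 5 mm off the line through the pivot. Under it, 34 mm from the pivot, a tongue that snaps into the clip. Origin on the lever's pivot.
- press (a point): Middle of the handle's outer face, 40 mm from the lever's pivot.
- spray: Spray can, 52 mm across, 160 mm high, standing; origin under its foot.
- model: Small plywood block model, 65 x 50 x 83 mm; origin under its foot.
- tape: Roll of paper tape lying flat, 70 mm across, 24 mm high; origin under it.

How it is judged:
On the way:
1. the crossbar sits under the keeper's lip, against its post, with the lever still up (over 0.5 rad) (x of crossbar in the frame of keeper between -0.003 and 0.0035 m and z of crossbar in the frame of keeper between -0.007 and 0.003 m and value of joint lever above 0.5 rad), for 0.2 s.
At the end, for the whole second after the job is handed in: The lever lies home (under 0.05 rad) and still, the crossbar sits under the keeper's lip (within 3.5 mm of its seat along the case, 7 mm below to 3 mm above) and the lid is drawn shut (keeper less than 1 mm out of its shut place) (x of crossbar in the frame of keeper between -0.003 and 0.0035 m and z of crossbar in the frame of keeper between -0.007 and 0.003 m and value of joint lever below 0.05 rad and velocity of joint lever between -0.05 and 0.05 rad/s and x of keeper in the frame of stand below 0.021 m); the robot touches nothing.
It fails at once if the lever's handle is pressed with more than 25 N (contact force between the fingers and handle above 25 N).
It fails at once if the fingers press on the lid or its keeper with more than 20 N (contact force between the fingers and lid above 20 N).
It fails at once if the fingers press on the case's shell with more than 20 N (contact force between the fingers and shell above 20 N).
It fails at once if the spray can, the block model or the roll of tape is moved by more than 20 mm (distance of any of spray, model, tape from where it was at the start of the episode above 0.02 m).
It also fails if it takes over 58 s, if anything falls off the work surface, if the arm or the gripper's body presses on something with over 40 N, if the wrist force passes 120 N, or if a joint passes its speed limit or range.

ROBOT

A 6-joint arm with a two-finger parallel gripper is mounted at the origin on the work surface. World frame = base frame: x ahead of the robot, y to its left, z up, the work surface at z = 0. Lengths are in m, angles in rad, forces in N, time in s.
With the tool pointing down it reaches from about 0.3 to 0.875 m from the base axis. Payload 6.4 kg.
Tool frame: the origin (TCP) lies midway between the tips of the shut fingers; the grasp point (between the pads) lies 19 mm behind it (ctrl.tcp_to_grasp is the distance from the TCP to the grasp point, in m); z points along the fingers, y is the direction in which the jaws open and shut (so a half turn about z gives the same grasp; the last joint's range is limited). The gripper opens to 85 mm and grips with 20 to 120 N. Pads are 22 mm wide; open, the fingers measure 114 mm over their backs; the gripper's body (76 mm by 85 mm) begins 54 mm behind the grasp point. The pads swing forward as they close: fully open they stand 13 mm farther back than shut.
Start: joints at [1.079, 0.181, 1.607, -0, 1.354, -0.206], TCP at [0.162, 0.552, 0.231] pointing down, gripper open.
Joint ranges: [-2.99, 2.99], [-0.89, 2.07], [0.3, 2.58], [-1.14, 4.28], [0, 2.63], [-3.12, 3.12]. Speed limits (rad/s): [2.57, 2.57, 3.01, 3.14, 3.14, 3.14].

INTERFACE

Orientations are given as a unit quaternion [w, x, y, z].
In Python, from bench import monitor, imaging, order, spotter, ctrl gives the robot as it stands.
- The arm moves only by the shell command python3 -m pendant 'ROWS'. ROWS is JSON, a list that holds one entry, the list of rows, each a list of 5 numbers: the shift along the world's x, y, z in mm, then the turn about the world's z in degrees, then the finger opening in mm, from 0 to 85.4. A call has 1 to 8 rows; each row shifts and turns the commanded pose from where the row before left it; what a row does not reach is not made up. A row lasts 1/8 s, in which the tool goes at most 62.5 mm and 10.7 degrees, less where a joint would pass 70% of its speed; a pose out of reach is approached as far as the arm can. A call with a gripper value outside its range is refused whole. The fingers move at their own pace and stop on an object; the grip force is fixed at half the most. Time passes only in rows, so rows that do not move let the fingers close. It gives the time, the measured TCP pose, the force and the opening at its end, in the units of the state.
- monitor.get_obs(): the state, without advancing time (a new reading comes with each control period).
- imaging.camera(name): name is "side" or "top"; returns a dict with "img" (420x560x3 uint8, red, green, blue), "vfov" (degrees; the focal length in pixels is half the picture's height over the tangent of half this angle, whatever the lens; pixels are square), "cx", "cy" (the principal point, pixels), "origin" and "orientation" of the camera in the world. Camera axes: x right, y down, z forward; pixel columns grow to the right and rows downward; lengths in m; the calibration is good to about 2 mm. A picture is of the moment at which its call begins. There is no depth.
- order.hand_in(): hands the job in, once; it reports no verdict.
Trained networks look in the newest picture that a camera, given by its name, has taken for a name from the list of things; names that differ only in an ending like _2 or _b are one class to them, and where a whole thing is asked for, a point or a joint stands for the part that bears it (a point fixed in the world has none). Each returns a list of dicts, best first, with "confidence" (0 to 1); they miss things now and then, are a little off and sometimes report something else, mostly with a low value. They report only what shows in the picture. A call takes as long as a camera call.
- spotter.recognise(camera, thing): "at" ([x, y, z] in m, in the coordinates of the camera as it stood for that picture, good to about 4 mm: the middle of the surface that is visible of it).
- spotter.tip_of(camera, thing): "at" ([x, y, z] in m, in the coordinates of the camera as it stood for that picture, good to about 4 mm: a listed point, or the origin of a listed thing).
The state is a dict: "time_s": time; "q": joint angles; "dq": joint speeds; "joint_efforts": joint torques, N m; "eef_pos": TCP position; "eef_rot": TCP orientation; "wrist_force": force on the tool from outside, world axes, zero at the start; "torque": the same for the moment, N m; "opening": opening from 0.0 (shut) to 1.0 (fully open).
Only numpy, scipy, OpenCV 4.12 (cv2) and the standard library are available. Lean on these libraries where they do the work, as an engineer would, in place of code of your own. Each camera call takes 0.05 s, during which the arm holds its last target. There are 200 camera calls.

## Working session

There is one attempt and no reset: what is moved stays moved. The work goes in short steps, Python scripts to look and compute and a shell command to move; the robot and the scene stay as the last step left them, time stands still between calls to the robot, and variables do not carry over. Pictures are saved under pics/ and viewed, about 8 in all and at most 12, crops included, and the job is handed in when it is done.

```bash
mkdir -p pics
cat > h.py <<'E'
import numpy as np, cv2
from scipy.spatial.transform import Rotation as R
from bench import monitor, imaging, order, spotter, ctrl
def cam(n):
    return imaging.camera(n)
def rot(c):
    q=c["orientation"]; return R.from_quat([q[1],q[2],q[3],q[0]])
def w(c,p): return rot(c).apply(p)+np.array(c["origin"])
def px(c,P):
    p=rot(c).inv().apply(np.array(P)-c["origin"]); f=210/np.tan(np.radians(c["vfov"]/2))
    return c["cx"]+f*p[...,0]/p[...,2], c["cy"]+f*p[...,1]/p[...,2]
E
python3 - <<'E'
from h import *
ims=[]
for n in ("side","top"):
    c=cam(n); print(n,{k:v for k,v in c.items() if k!="img"})
    cv2.imwrite(f"pics/{n}0.png",c["img"][:,:,::-1])
    for t in ["stand","shell","lid","keeper","crossbar","lever","bail","handle","press","spray","model","tape"]:
        for fn in ("tip_of","recognise"):
            try:
                r=getattr(spotter,fn)(n,t)[:2]
                print(t,fn,[(np.round(w(c,d["at"])*1000).tolist(),round(d["confidence"],2)) for d in r])
            except Exception as e: print(t,fn,"ERR",str(e)[:60])
o=monitor.get_obs(); print(o)
E
```

```text
side {'vfov': 43.00070789352904, 'cx': 273.60671772366214, 'cy': 212.7300049900681, 'origin': array([1.26702259, 0.5165726 , 1.07447736]), 'orientation': array([-0.15917761,  0.39970398,  0.84390029, -0.32051758])}
stand tip_of [([571.0, -69.0, -4.0], 0.81)]
stand recognise [([598.0, -18.0, 150.0], 0.81)]
shell tip_of []
shell recognise [([557.0, 23.0, 203.0], 0.61)]
lid tip_of [([572.0, -63.0, 28.0], 0.6)]
lid recognise [([618.0, -37.0, 172.0], 0.81)]
keeper tip_of [([592.0, -74.0, 210.0], 0.59)]
keeper recognise [([617.0, -41.0, 174.0], 0.55)]
crossbar tip_of [([502.0, -46.0, 227.0], 0.55), ([758.0, -36.0, 0.0], 0.29)]
crossbar recognise [([558.0, 21.0, 201.0], 0.16)]
lever tip_of ERR it knows: crossbar, handle, keeper, lid, model, press, shell
lever recognise [([550.0, -55.0, 232.0], 0.66)]
bail tip_of ERR it knows: crossbar, handle, keeper, lid, model, press, shell
bail recognise []
handle tip_of [([551.0, -60.0, 214.0], 0.39)]
handle recognise [([563.0, -59.0, 246.0], 0.53)]
press tip_of [([566.0, -64.0, 251.0], 0.65)]
press recognise [([564.0, -57.0, 247.0], 0.45)]
spray tip_of
[... 1743 characters left out ...]
[([769.0, -38.0, 23.0], 0.84)]
{'time_s': 2.3, 'q': array([ 1.07868354e+00,  1.80819650e-01,  1.60700191e+00,  1.61377117e-05,
        1.35385067e+00, -2.06274233e-01]), 'dq': array([-0.0017333 ,  0.00266306, -0.00119872, -0.0001278 , -0.00013212,
       -0.00046518]), 'joint_efforts': array([ 4.14425167e-04, -4.44838858e+01, -3.51673365e+01, -2.42521610e-04,
        7.28762388e-04, -1.67000024e-05]), 'eef_pos': array([0.16209067, 0.55167727, 0.23127648]), 'eef_rot': array([-2.10164078e-05,  1.42434951e-01,  9.89804164e-01, -3.46887054e-05]), 'wrist_force': array([-1.17530197,  0.0951517 , -0.57198123]), 'torque': array([ 0.02964602, -0.03449447, -0.01237556]), 'opening': 1.0042950544517584}
```

Run:
```python
from h import *
a=cv2.imread("pics/top0.png"); b=cv2.imread("pics/side0.png")
# known calibration from print
ct=dict(vfov=50.76103,cx=280.588,cy=215.7176,origin=np.array([0.53252,0.023759,1.184875]),orientation=[0.02906438,-0.70126007,0.71198028,-0.02176381])
cs=dict(vfov=43.0007,cx=273.6067,cy=212.73,origin=np.array([1.26702,0.51657,1.074477]),orientation=[-0.15917761,0.39970398,0.84390029,-0.32051758])
P=np.array([.555,-.06,.215]); out=[]
for im,c in((a,ct),(b,cs)):
    u,v=map(int,px(c,P)); u0,v0=u-65,v-65; print(u0,v0)
    out.append(cv2.resize(im[v0:v0+130,u0:u0+130],None,fx=3,fy=3,interpolation=cv2.INTER_CUBIC))
top=np.hstack(out)
cv2.imwrite("pics/z0.png",top)
cv2.imwrite("pics/all0.png",cv2.resize(np.hstack([a,b]),(800,300),interpolation=cv2.INTER_AREA))
```

```text
258 171
204 102
```

View pics/z0.png

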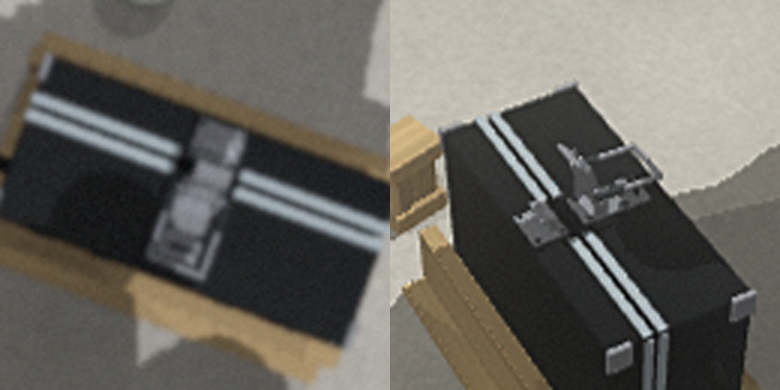

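View pics/all0.png

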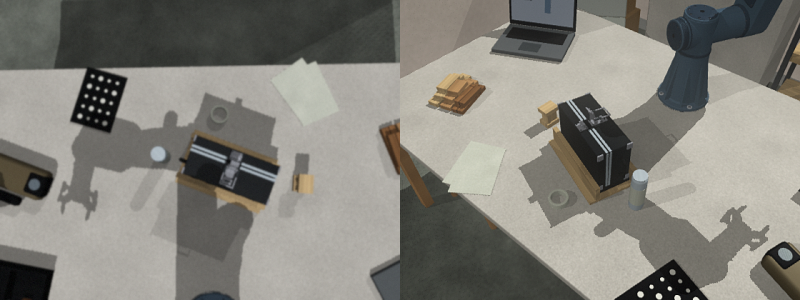

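```bash
cat >> h.py <<'E'
ct=dict(vfov=50.76103,cx=280.588,cy=215.7176,origin=np.array([0.53252,0.023759,1.184875]),orientation=[0.02906438,-0.70126007,0.71198028,-0.02176381])
cs=dict(vfov=43.0007,cx=273.6067,cy=212.73,origin=np.array([1.26702,0.51657,1.074477]),orientation=[-0.15917761,0.39970398,0.84390029,-0.32051758])
def unpx(c,u,v,z):
    f=210/np.tan(np.radians(c["vfov"]/2)); d=rot(c).apply([(u-c["cx"])/f,(v-c["cy"])/f,1]); o=np.array(c["origin"])
    return o+d*(z-o[2])/d[2]
E
python3 - <<'E'
from h import *
im=cv2.imread("pics/top0.png"); g=cv2.cvtColor(im,cv2.COLOR_BGR2HSV)
m=np.zeros((420,560),bool); m[195:260,262:392]=1
print(im[206,275],im[230,350],im[240,380])
B=im.astype(int)
mm=m&(B[...,0]>120)&(B[...,0]>B[...,2]+5)
v,u=np.nonzero(mm); print(len(u))
pts=np.array([unpx(ct,a,b,.2)[:2] for a,b in zip(u,v)])*1000
l=cv2.fitLine(pts.astype(np.float32),cv2.DIST_HUBER,0,.01,.01).ravel(); print(l, np.degrees(np.arctan2(l[1],l[0])))
n=np.array([-l[1],l[0]]);n*=np.sign(n[0]); print("n",n)
s=(pts-[573,-66.5])@n; t=(pts-[573,-66.5])@l[:2]; print(np.histogram(s,bins=np.arange(-30,30,3)), np.percentile(t,[0,2,98,100]))
o=im.copy(); o[mm]=(0,0,255); cv2.imwrite("pics/m.png",o)
E
```

```text
[173 164 155] [62 59 54] [37 35 32]
1083
[ 3.6460525e-01  9.3116218e-01  5.7174518e+02 -6.8691063e+01] 68.616714
n [ 0.9311622  -0.36460525]
(array([ 15,  17,  14,  13,  10,  13,   8,  99, 148, 152,  49,  67, 150,
       139,  75,   5,   5,   6,   6]), array([-30, -27, -24, -21, -18, -15, -12,  -9,  -6,  -3,   0,   3,   6,
         9,  12,  15,  18,  21,  24,  27])) [-142.4965781  -137.38189267  132.12583589  138.66965361]
```

```bash
python3 -m pendant '[[[31,-50,10,-2.5,0],[31,-50,10,-2.5,0],[31,-50,10,0,0],[31,-50,10,0,0],[31,-50,10,0,0],[31,-50,10,0,0],[31,-50,10,0,0],[31,-50,10,0,0]]]'
```

```text
time_s: 3.3
eef_pos: [0.4108, 0.15, 0.312]
eef_rot: [0.001, 0.185, 0.983, 0.0]
wrist_force: [1.1, 0.2, 0.2]
opening: -0.002
```

```bash
python3 -m pendant '[[[30,-50,2,0,0],[30,-50,2,0,0],[30,-50,2,0,0],[30,-52,2,0,0],[0,0,-20,0,0],[0,0,-22,0,0],[0,0,-22,0,0],[0,0,0,0,0]]]'
python3 - <<'E'
from h import *
out=[]
for n in("top","side"):
    c=cam(n); u,v=map(int,px(c,np.array([.555,-.06,.225])))
    out.append(cv2.resize(c["img"][v-65:v+65,u-65:u+65,::-1],None,fx=3,fy=3,interpolation=cv2.INTER_CUBIC))
cv2.imwrite("pics/z1.png",np.hstack(out)); print(monitor.get_obs()["eef_pos"],monitor.get_obs()["eef_rot"])
E
```

```text
time_s: 4.3
eef_pos: [0.5289, -0.05, 0.2535]
eef_rot: [-0.002, 0.186, 0.983, 0.0]
wrist_force: [-0.5, 0.9, 0.4]
opening: 0.003
[ 0.53034774 -0.05037277  0.25596253] [ 2.63512986e-04  1.85426827e-01  9.82658038e-01 -4.91883920e-05]
```

View pics/z1.png

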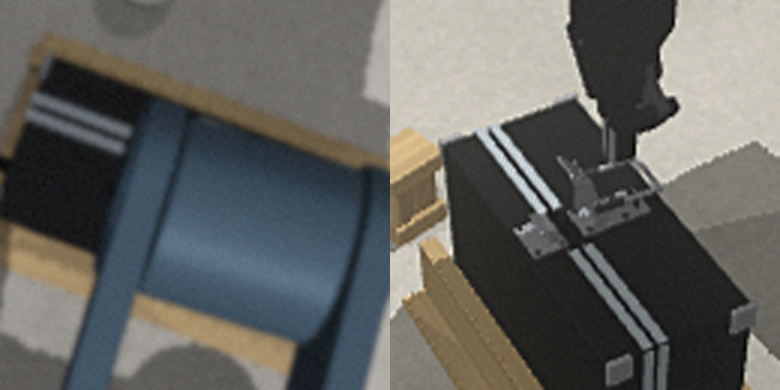

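```bash
python3 -m pendant '[[[5,-2,0,0,0],[5,-2,0,0,0],[5,-2,0,0,0],[4.6,-1.8,0,0,0],[0,0,0,0,0]]]'
python3 - <<'E'
from h import *
c=cam("side")
for t in("press","crossbar","handle"):
    print(t,[(np.round(w(c,d["at"])*1000).tolist(),round(d["confidence"],2)) for d in spotter.tip_of("side",t)[:2]])
print(monitor.get_obs()["wrist_force"])
E
```

```text
time_s: 5.03
eef_pos: [0.55, -0.0583, 0.2552]
eef_rot: [-0.0, 0.186, 0.983, 0.0]
wrist_force: [-0.1, 0.2, -0.1]
opening: 0.002
press [([567.0, -71.0, 252.0], 0.4)]
crossbar [([500.0, -46.0, 227.0], 0.43)]
handle [([553.0, -62.0, 211.0], 0.55)]
[-1.4052455  -0.6932324   0.06668387]
```

```bash
python3 -m pendant '[[[3.7,-1.5,0,0,0],[3.7,-1.5,0,0,0],[3.7,-1.5,0,0,0],[0,0,0,0,0]]]'
python3 - <<'E'
from h import *
c=cam("side")
u,v=map(int,px(c,np.array([.555,-.06,.225])))
cv2.imwrite("pics/z2.png",cv2.resize(c["img"][v-65:v+65,u-65:u+65,::-1],None,fx=4,fy=4,interpolation=cv2.INTER_CUBIC))
for t in("press","crossbar","handle"):
    print(t,[(np.round(w(c,d["at"])*1000).tolist(),round(d["confidence"],2)) for d in spotter.tip_of("side",t)[:2]])
E
```

```text
time_s: 5.72
eef_pos: [0.5611, -0.0628, 0.2552]
eef_rot: [0.0, 0.186, 0.983, -0.0]
wrist_force: [-0.3, -1.0, 0.0]
opening: -0.001
press [([575.0, -71.0, 250.0], 0.61)]
crossbar [([507.0, -47.0, 231.0], 0.65)]
handle [([554.0, -58.0, 211.0], 0.52)]
```

View pics/z2.png

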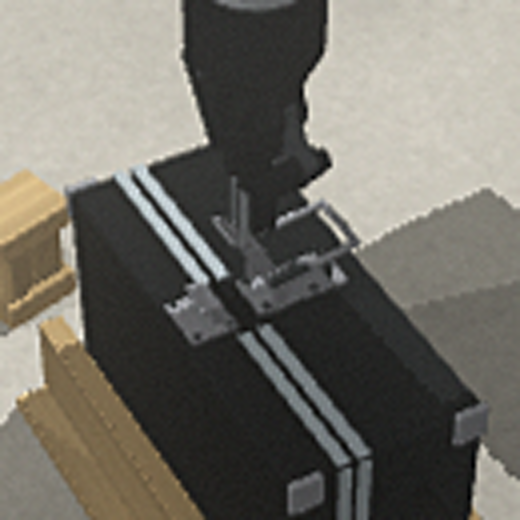

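```bash
python3 -m pendant '[[[0,0,-7,0,0],[2.8,-1.1,-1,0,0],[2.8,-1.1,0,0,0],[0,0,0,0,0]]]'; python3 -m pendant '[[[2.8,-1.1,0,0,0],[0,0,0,0,0]]]'
python3 - <<'E'
from h import *
c=cam("side")
for t in("press","crossbar","handle"):
    print(t,[(np.round(w(c,d["at"])*1000).tolist(),round(d["confidence"],2)) for d in spotter.tip_of("side",t)[:2]])
E
```

```text
time_s: 6.42
eef_pos: [0.5665, -0.0649, 0.247]
eef_rot: [-0.0, 0.185, 0.983, 0.0]
wrist_force: [-1.4, -0.2, 0.0]
opening: -0.003
time_s: 6.68
eef_pos: [0.5695, -0.066, 0.2473]
eef_rot: [0.0, 0.185, 0.983, -0.0]
wrist_force: [0.4, 0.4, 0.3]
opening: 0.001
press [([580.0, -72.0, 242.0], 0.44)]
crossbar [([514.0, -47.0, 243.0], 0.44)]
handle [([550.0, -60.0, 211.0], 0.42)]
```

```bash
python3 -m pendant '[[[0,0,50,0,28],[-39,15,8,0,28],[-39,15,0,0,28],[0,0,-25,0,28],[0,0,-25,0,28],[0,0,-17,0,28],[0,0,0,0,28],[0,0,0,0,28]]]'
python3 - <<'E'
from h import *
c=cam("side"); o=monitor.get_obs(); print(o["eef_pos"],o["opening"],o["wrist_force"])
u,v=map(int,px(c,np.array([.555,-.06,.225])))
cv2.imwrite("pics/z3.png",cv2.resize(c["img"][v-65:v+65,u-65:u+65,::-1],None,fx=4,fy=4,interpolation=cv2.INTER_CUBIC))
for t in("press","crossbar","keeper"):
    print(t,[(np.round(w(c,d["at"])*1000).tolist(),round(d["confidence"],2)) for d in spotter.tip_of("side",t)[:2]])
E
```

```text
time_s: 7.88
eef_pos: [0.4918, -0.0362, 0.2391]
eef_rot: [0.001, 0.185, 0.983, -0.0]
wrist_force: [0.4, -0.0, 0.5]
opening: 0.326
[ 0.4919234  -0.03616951  0.23931419] 0.32726501421609916 [0.23384191 0.13393489 0.72283773]
press [([579.0, -75.0, 241.0], 0.57)]
crossbar [([512.0, -47.0, 246.0], 0.55)]
keeper []
```

View pics/z3.png

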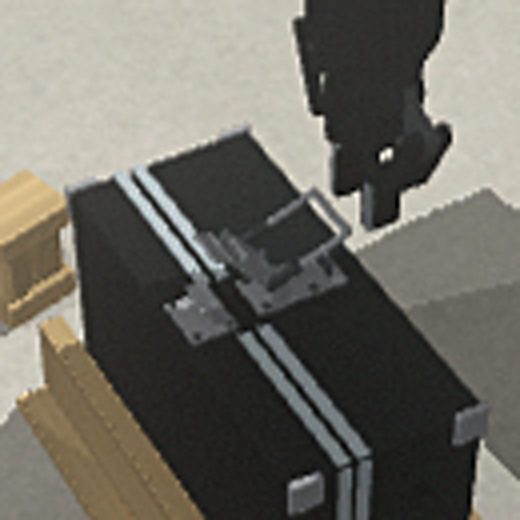

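```bash
python3 -m pendant '[[[16.8,-6.6,11,0,34],[9.3,-3.7,12,0,34],[9.3,-3.7,5,0,34],[9.3,-3.6,4,0,34],[13,-5.1,3,0,34],[8.6,-3.4,0,0,34],[8.6,-3.4,0,0,34],[0,0,0,0,34]]]'
python3 - <<'E'
from h import *
c=cam("side"); o=monitor.get_obs(); print(o["eef_pos"],o["opening"],o["wrist_force"])
u,v=map(int,px(c,np.array([.565,-.065,.235])))
cv2.imwrite("pics/z4.png",cv2.resize(c["img"][v-65:v+65,u-65:u+65,::-1],None,fx=4,fy=4,interpolation=cv2.INTER_CUBIC))
for t in("press","crossbar","keeper"):
    print(t,[(np.round(w(c,d["at"])*1000).tolist(),round(d["confidence"],2)) for d in spotter.tip_of("side",t)[:2]])
E
```

```text
time_s: 9.07
eef_pos: [0.5664, -0.0656, 0.2728]
eef_rot: [-0.0, 0.186, 0.983, 0.0]
wrist_force: [0.3, -1.0, 0.0]
opening: 0.393
[ 0.5660467  -0.06541807  0.27283533] 0.39443216639559076 [-0.9344701  -0.50049937 -0.02737374]
press [([578.0, -68.0, 244.0], 0.5)]
crossbar [([508.0, -44.0, 244.0], 0.46), ([573.0, -64.0, 26.0], 0.39)]
keeper [([582.0, -72.0, 245.0], 0.7), ([595.0, -78.0, 212.0], 0.67)]
```

View pics/z4.png

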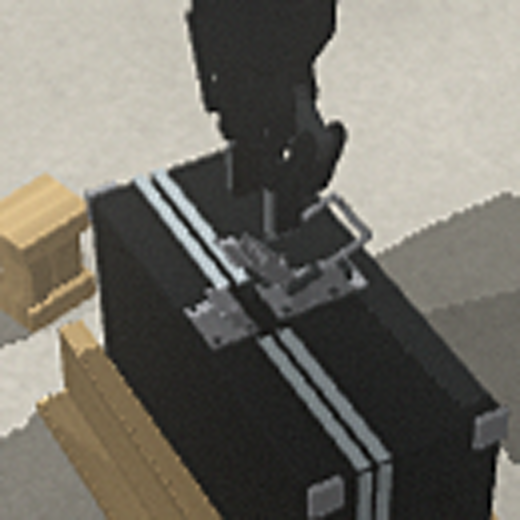

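```bash
python3 -m pendant '[[[0,0,30,0,34],[-38.5,15,0,0,34],[-38.5,15,0,0,34],[0,0,-40,0,34],[0,0,-35,0,34],[0,0,0,0,34]]]'
python3 -m pendant '[[[12,-4.7,0,0,34],[6,-2.4,15,0,34],[9.3,-3.7,11,0,34],[11.2,-4.4,7,0,34],[12.6,-4.9,5,0,34],[13.5,-5.3,1,0,34],[12,-4.7,0,0,34],[0,0,0,0,34]]]'
python3 - <<'E'
from h import *
c=cam("side"); o=monitor.get_obs(); print(o["eef_pos"],o["opening"],o["wrist_force"])
u,v=map(int,px(c,np.array([.565,-.065,.235])))
cv2.imwrite("pics/z5.png",cv2.resize(c["img"][v-65:v+65,u-65:u+65,::-1],None,fx=4,fy=4,interpolation=cv2.INTER_CUBIC))
for t in("press","crossbar","keeper"):
    print(t,[(np.round(w(c,d["at"])*1000).tolist(),round(d["confidence"],2)) for d in spotter.tip_of("side",t)[:2]])
E
```

```text
time_s: 10.02
eef_pos: [0.487, -0.0347, 0.226]
eef_rot: [-0.003, 0.185, 0.983, 0.0]
wrist_force: [-0.9, 0.6, 0.8]
opening: 0.397
time_s: 11.02
eef_pos: [0.5663, -0.0659, 0.2668]
eef_rot: [-0.0, 0.186, 0.983, 0.0]
wrist_force: [-0.5, 0.2, -0.8]
opening: 0.396
[ 0.56576769 -0.06562052  0.26668511] 0.3988043003169041 [ 0.30436514  0.13170055 -1.26745986]
press [([581.0, -73.0, 240.0], 0.66)]
crossbar [([584.0, -72.0, 271.0], 0.52)]
keeper [([593.0, -75.0, 211.0], 0.98), ([762.0, -36.0, -3.0], 0.45)]
```

View pics/z5.png

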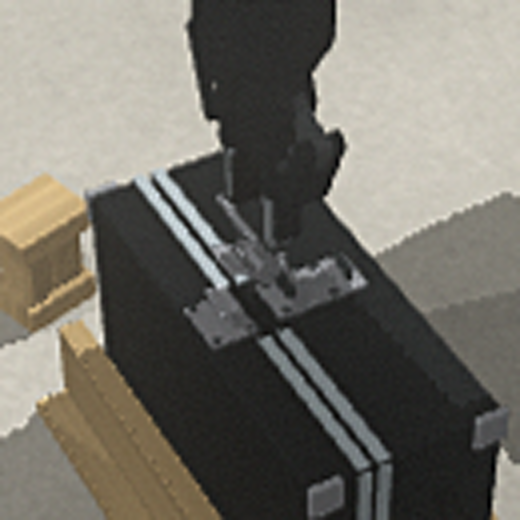

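```bash
python3 -m pendant '[[[0,0,20,0,34],[23.3,-9.1,0,0,34],[0,0,-15,0,34],[3.7,-1.5,-5,0,34],[5.6,-2.2,-7,0,34],[5.6,-2.2,-8,0,34],[3.7,-1.5,-9,0,34],[1.9,-0.7,-9,0,34]]]'
python3 - <<'E'
from h import *
c=cam("side"); o=monitor.get_obs(); print(o["eef_pos"],o["opening"],o["wrist_force"])
u,v=map(int,px(c,np.array([.565,-.065,.235])))
cv2.imwrite("pics/z6.png",cv2.resize(c["img"][v-65:v+65,u-65:u+65,::-1],None,fx=4,fy=4,interpolation=cv2.INTER_CUBIC))
for t in("press","crossbar","keeper"):
    print(t,[(np.round(w(c,d["at"])*1000).tolist(),round(d["confidence"],2)) for d in spotter.tip_of("side",t)[:2]])
E
```

```text
time_s: 12.22
eef_pos: [0.6151, -0.0851, 0.2385]
eef_rot: [0.009, 0.186, 0.983, -0.001]
wrist_force: [9.3, -3.4, 2.7]
opening: 0.401
[ 0.61185549 -0.0838876   0.23518974] 0.3958691802955813 [-1.20018351  0.38031851 -0.58054319]
press [([573.0, -67.0, 245.0], 0.57)]
crossbar [([604.0, -84.0, 236.0], 0.49)]
keeper [([589.0, -77.0, 210.0], 0.67)]
```

View pics/z6.png

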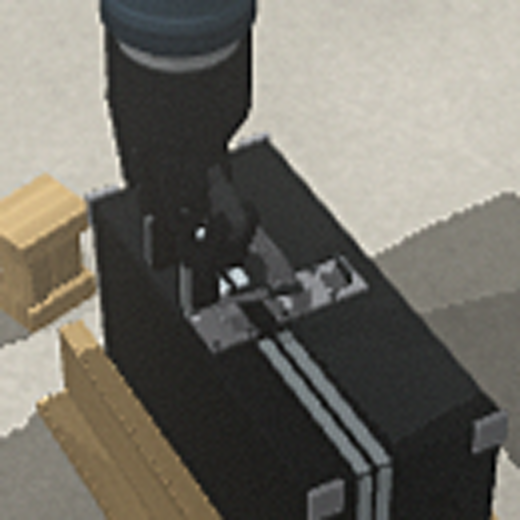

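```bash
python3 -m pendant '[[[-1,0.4,-5,0,34],[-1,0.4,-5,0,34],[0,0,-5,0,34],[0,0,-5,0,34],[0,0,-3,0,34],[0,0,0,0,34]]]'
python3 - <<'E'
from h import *
c=cam("side")
for t in("press","crossbar","keeper"):
    print(t,[(np.round(w(c,d["at"])*1000).tolist(),round(d["confidence"],2)) for d in spotter.tip_of("side",t)[:2]])
E
python3 -m pendant '[[[0,0,-2,0,34],[0,0,0,0,34]]]'
```

```text
time_s: 13.18
eef_pos: [0.6074, -0.0819, 0.211]
eef_rot: [-0.0, 0.185, 0.983, 0.0]
wrist_force: [-0.4, 0.4, 0.1]
opening: 0.395
press [([570.0, -68.0, 249.0], 0.53), ([574.0, -64.0, 28.0], 0.35)]
crossbar [([601.0, -82.0, 203.0], 0.57), ([505.0, -328.0, 1.0], 0.49)]
keeper [([591.0, -76.0, 215.0], 0.72)]
time_s: 13.62
eef_pos: [0.6074, -0.0819, 0.2091]
eef_rot: [-0.0, 0.185, 0.983, 0.0]
wrist_force: [0.3, -0.1, -0.0]
opening: 0.398
```

Run:
```python
from h import *
c=cam("side")
u,v=map(int,px(c,np.array([.585,-.075,.220])))
im=c["img"][v-35:v+35,u-45:u+45,::-1]; im=np.clip(im.astype(float)*1.6,0,255).astype(np.uint8)
cv2.imwrite("pics/z7.png",cv2.resize(im,None,fx=8,fy=8,interpolation=cv2.INTER_CUBIC)); print(u-45,v-35)
def S(x,y,z): return np.array([.573,-.068,0])+np.array([x*.931+y*.365,-.365*x+.931*y,z])/1000
for n,p in dict(keepseat=(22,0,211),liptip_l=(26.5,12,217),liptip_r=(26.5,-12,217),barL33=(33,20,207),barR33=(33,-20,207),barL24=(24,20,220),barR24=(24,-20,220),tipL=(37,17,211),pivot=(-22,0,215),B=(-16,20,229)).items():
    a,b=px(c,S(*p)); print(n,round((a-u+45)*8),round((b-v+35)*8))
```

```text
211 134
keepseat 340 320
liptip_l 346 336
liptip_r 307 285
barL33 339 385
barR33 275 301
barL24 366 342
barR24 301 258
tipL 322 374
pivot 472 260
B 488 273
```

View pics/z7.png

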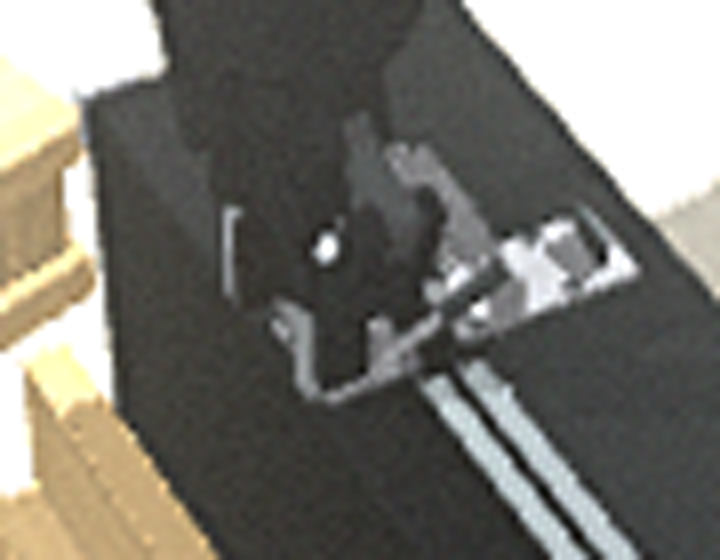

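```bash
python3 -m pendant '[[[0,0,20,0,34],[18.6,-7.3,0,0,34],[0,0,-14,0,34],[0,0,-14,0,34],[0,0,0,0,34]]]'; python3 -m pendant '[[[-4.7,1.8,0,0,34],[-3.7,1.5,0,0,34],[0,0,0,0,34]]]'; python3 -m pendant '[[[-2.8,1.1,0,0,34],[-1.9,0.7,0,0,34],[0,0,0,0,34]]]'
python3 - <<'E'
from h import *
c=cam("side")
u,v=map(int,px(c,np.array([.585,-.075,.220])))
im=c["img"][v-35:v+35,u-45:u+45,::-1]; im=np.clip(im.astype(float)*1.6,0,255).astype(np.uint8)
cv2.imwrite("pics/z8.png",cv2.resize(im,None,fx=8,fy=8,interpolation=cv2.INTER_CUBIC)); print(monitor.get_obs()["wrist_force"])
for t in("press","crossbar","keeper"):
    print(t,[(np.round(w(c,d["at"])*1000).tolist(),round(d["confidence"],2)) for d in spotter.tip_of("side",t)[:2]])
E
```

```text
time_s: 14.3
eef_pos: [0.6242, -0.0885, 0.1987]
eef_rot: [-0.002, 0.185, 0.983, 0.0]
wrist_force: [0.1, 0.7, 0.1]
opening: 0.401
time_s: 14.68
eef_pos: [0.6176, -0.0857, 0.2019]
eef_rot: [0.0, 0.185, 0.983, -0.0]
wrist_force: [-0.7, 0.5, -0.3]
opening: 0.401
time_s: 15.05
eef_pos: [0.6138, -0.0844, 0.2017]
eef_rot: [0.001, 0.186, 0.983, -0.0]
wrist_force: [4.8, -0.9, -2.3]
opening: 0.398
[ 4.6791659  -0.82228502 -0.86219052]
press [([569.0, -68.0, 253.0], 0.63)]
crossbar [([598.0, -82.0, 202.0], 0.59)]
keeper [([589.0, -72.0, 214.0], 0.79)]
```

View pics/z8.png

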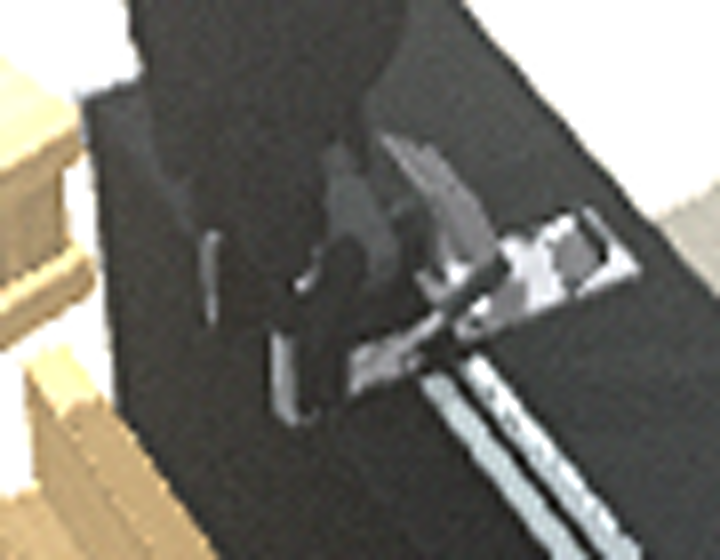

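```bash
python3 -m pendant '[[[-1.9,0.7,0,0,34],[-1.9,0.7,0,0,34],[0,0,0,0,34]]]'; python3 -m pendant '[[[-1.9,0.7,0,0,34],[-1.9,0.7,0,0,34],[0,0,0,0,34]]]'; python3 -m pendant '[[[-1,0.4,0,0,34],[0,0,0,0,34]]]'
```

```text
time_s: 15.62
eef_pos: [0.61, -0.083, 0.2017]
eef_rot: [0.001, 0.186, 0.983, -0.0]
wrist_force: [4.8, -1.3, -1.4]
opening: 0.397
time_s: 16.0
eef_pos: [0.6064, -0.0816, 0.2018]
eef_rot: [0.001, 0.186, 0.983, -0.0]
wrist_force: [4.6, -1.7, -1.6]
opening: 0.395
time_s: 16.25
eef_pos: [0.6055, -0.0812, 0.2018]
eef_rot: [0.001, 0.186, 0.983, -0.0]
wrist_force: [7.0, -1.9, -1.7]
opening: 0.399
```

Run:
```python
from h import *
c=cam("side")
print(monitor.get_obs()["wrist_force"])
for t in("press","crossbar","keeper"):
    print(t,[(np.round(w(c,d["at"])*1000).tolist(),round(d["confidence"],2)) for d in spotter.tip_of("side",t)[:2]])
```

```text
[ 6.38943077 -1.6921538  -2.54535431]
press [([548.0, -59.0, 256.0], 0.7)]
crossbar [([592.0, -80.0, 205.0], 0.53)]
keeper [([589.0, -75.0, 213.0], 0.72), ([573.0, -64.0, 28.0], 0.7)]
```

```bash
python3 -m pendant '[[[-1,0.4,0,0,34],[0,0,0,0,34]]]'; python3 -m pendant '[[[9.3,-3.7,0,0,34],[0,0,50,0,0],[-20,7.8,32,0,0],[-20,7.8,0,0,0],[-9,3.5,0,0,0],[0,0,0,0,0],[0,0,0,0,0]]]'
python3 - <<'E'
from h import *
c=cam("side")
o=monitor.get_obs();p=o["eef_pos"]*1000-[573,-68,0]; print(o["wrist_force"],p[0]*.931-p[1]*.365,p[0]*.365+p[1]*.931,p[2])
for t in("press","crossbar","keeper"):
    print(t,[(np.round(w(c,d["at"])*1000).tolist(),round(d["confidence"],2)) for d in spotter.tip_of("side",t)[:2]])
im=c["img"][134:204,211:301,::-1]; im=np.clip(im.astype(float)*1.6,0,255).astype(np.uint8)
cv2.imwrite("pics/z9.png",cv2.resize(im,None,fx=8,fy=8,interpolation=cv2.INTER_CUBIC))
E
```

```text
time_s: 16.7
eef_pos: [0.6051, -0.0811, 0.202]
eef_rot: [0.002, 0.186, 0.983, -0.0]
wrist_force: [7.8, -2.1, -2.0]
opening: 0.401
time_s: 17.58
eef_pos: [0.5639, -0.0653, 0.2827]
eef_rot: [-0.001, 0.186, 0.983, 0.0]
wrist_force: [-0.1, 0.5, 0.2]
opening: -0.001
[ 0.23161063 -0.70005849  0.19902476] -9.38367464745334 -0.8272626316481566 282.7341637471707
press [([545.0, -58.0, 253.0], 0.44)]
crossbar [([589.0, -79.0, 202.0], 0.57)]
keeper []
```

View pics/z9.png

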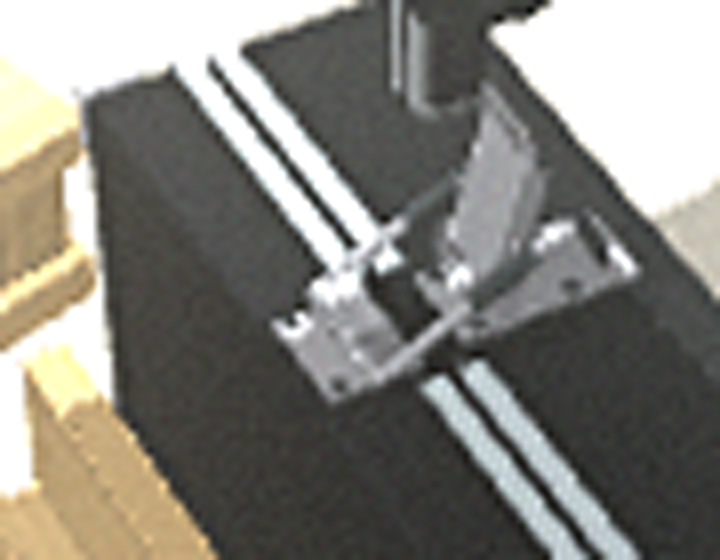

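```bash
python3 -m pendant '[[[0,0.7,-23,0,0],[-8.4,3.3,0,0,0],[-4.2,1.6,-0.7,0,0],[-4.2,1.7,-0.8,0,0],[0,0,0,0,0]]]'; python3 -m pendant '[[[-3.9,1.5,-2.1,0,0],[-3.8,1.5,-2.1,0,0],[-3.4,1.3,-2.9,0,0],[-3.4,1.3,-2.9,0,0],[0,0,0,0,0]]]'
python3 - <<'E'
from h import *
c=cam("side")
o=monitor.get_obs();p=o["eef_pos"]*1000-[573,-68,0]; print(o["wrist_force"],p[0]*.931-p[1]*.365,p[0]*.365+p[1]*.931,p[2])
for t in("press","crossbar","keeper"):
    print(t,[(np.round(w(c,d["at"])*1000).tolist(),round(d["confidence"],2)) for d in spotter.tip_of("side",t)[:2]])
E
```

```text
time_s: 18.4
eef_pos: [0.5468, -0.0577, 0.2595]
eef_rot: [0.0, 0.185, 0.983, -0.0]
wrist_force: [-0.3, 0.4, 0.3]
opening: -0.003
time_s: 19.02
eef_pos: [0.5318, -0.0519, 0.2483]
eef_rot: [-0.001, 0.185, 0.983, 0.0]
wrist_force: [-0.2, -0.1, -0.2]
opening: 0.001
[ 1.08090512  0.18570951 -0.92148927] -44.17671047773214 -0.11918454799172551 248.29057367635542
press [([528.0, -53.0, 244.0], 0.69)]
crossbar [([590.0, -80.0, 208.0], 0.59)]
keeper [([586.0, -71.0, 210.0], 0.85)]
```

```bash
python3 -m pendant '[[[-2.3,0.9,-3.4,0,0],[-2.3,0.9,-3.5,0,0],[0,0,0,0,0]]]'; python3 -m pendant '[[[-2.1,0.8,-4,0,0],[-2.1,0.8,-4,0,0],[0,0,0,0,0]]]';  python3 -m pendant '[[[-0.8,0.3,-2.2,0,0],[-0.7,0.3,-2.2,0,0],[0,0,0,0,0]]]'
```

```text
time_s: 19.6
eef_pos: [0.5278, -0.0504, 0.242]
eef_rot: [0.0, 0.185, 0.983, -0.0]
wrist_force: [0.3, -1.1, 3.2]
opening: -0.003
time_s: 19.98
eef_pos: [0.5233, -0.0486, 0.2339]
eef_rot: [-0.0, 0.185, 0.983, 0.0]
wrist_force: [-1.9, 0.3, 4.1]
opening: -0.004
time_s: 20.35
eef_pos: [0.5217, -0.048, 0.2295]
eef_rot: [-0.0, 0.185, 0.983, 0.0]
wrist_force: [-1.5, 0.9, 4.2]
opening: -0.003
```

Force is 3–4 N as expected. Next to dead centre, then the snap in small steps.

```bash
python3 -m pendant '[[[-0.4,0.2,-2,0,0],[-0.4,0.2,-2,0,0],[0,0,0,0,0]]]'; python3 -m pendant '[[[0,0,-1,0,0],[0,0,-1,0,0],[0,0,0,0,0]]]';  python3 -m pendant '[[[0,0,-1,0,0],[0,0,0,0,0]]]'
```

```text
time_s: 20.72
eef_pos: [0.521, -0.0477, 0.2251]
eef_rot: [-0.0, 0.185, 0.983, 0.0]
wrist_force: [-1.6, 1.0, 2.1]
opening: -0.002
time_s: 21.1
eef_pos: [0.5212, -0.0478, 0.2233]
eef_rot: [-0.0, 0.185, 0.983, 0.0]
wrist_force: [-0.6, 0.2, 2.6]
opening: 0.007
time_s: 21.35
eef_pos: [0.5213, -0.0478, 0.2225]
eef_rot: [-0.0, 0.185, 0.983, 0.0]
wrist_force: [-2.1, 0.5, 3.4]
opening: -0.0
```

```bash
for i in 1; do python3 -m pendant '[[[0,0,-1,0,0],[0,0,0,0,0]]]'; python3 -m pendant '[[[0,0,-1,0,0],[0,0,0,0,0]]]'; python3 -m pendant '[[[0,0,-1,0,0],[0,0,0,0,0]]]'; done
```

```text
time_s: 21.6
eef_pos: [0.5213, -0.0478, 0.2217]
eef_rot: [-0.0, 0.185, 0.983, 0.0]
wrist_force: [-3.3, 0.7, 5.6]
opening: -0.004
time_s: 21.85
eef_pos: [0.5213, -0.0478, 0.2209]
eef_rot: [0.0, 0.185, 0.983, -0.0]
wrist_force: [-4.6, 0.8, 6.7]
opening: -0.0
time_s: 22.1
eef_pos: [0.5212, -0.0477, 0.2202]
eef_rot: [-0.0, 0.185, 0.983, -0.0]
wrist_force: [-4.2, 0.7, 9.1]
opening: -0.002
```

```bash
python3 -m pendant '[[[0,0,-1,0,0],[0,0,0,0,0]]]'; python3 -m pendant '[[[0,0,-1,0,0],[0,0,0,0,0]]]'; python3 -m pendant '[[[0,0,-1,0,0],[0,0,0,0,0]]]'
```

```text
time_s: 22.35
eef_pos: [0.5212, -0.0477, 0.2194]
eef_rot: [0.0, 0.185, 0.983, -0.0]
wrist_force: [-5.0, 2.5, 9.6]
opening: 0.001
time_s: 22.6
eef_pos: [0.5212, -0.0477, 0.2187]
eef_rot: [0.0, 0.185, 0.983, -0.0]
wrist_force: [-6.3, 1.8, 11.4]
opening: 0.0
time_s: 22.85
eef_pos: [0.5212, -0.0477, 0.2178]
eef_rot: [0.0, 0.185, 0.983, -0.0]
wrist_force: [-7.1, 2.1, 12.7]
opening: -0.002
```

```bash
python3 -m pendant '[[[-0.9,0.4,0,0,0],[0,0,0,0,0]]]'; python3 -m pendant '[[[-0.9,0.4,-0.6,0,0],[0,0,0,0,0]]]'; python3 -m pendant '[[[0,0,-0.8,0,0],[0,0,0,0,0]]]'
```

```text
time_s: 23.1
eef_pos: [0.5211, -0.0477, 0.2182]
eef_rot: [0.001, 0.185, 0.983, -0.0]
wrist_force: [-3.4, 0.6, 13.0]
opening: 0.001
time_s: 23.35
eef_pos: [0.5211, -0.0477, 0.2181]
eef_rot: [0.002, 0.185, 0.983, -0.0]
wrist_force: [-1.2, -0.7, 12.8]
opening: 0.003
time_s: 23.6
eef_pos: [0.5211, -0.0477, 0.2175]
eef_rot: [0.002, 0.185, 0.983, -0.0]
wrist_force: [-2.6, 1.0, 13.6]
opening: -0.0
```

```bash
python3 -m pendant '[[[0,0,-0.8,0,0],[0,0,0,0,0]]]'; python3 -m pendant '[[[0,0,-0.8,0,0],[0,0,0,0,0]]]'; python3 -m pendant '[[[0,0,-0.8,0,0],[0,0,0,0,0]]]'
python3 - <<'E'
from h import *
c=cam("side")
print(monitor.get_obs()["wrist_force"])
for t in("press","crossbar","keeper","handle"):
    print(t,[(np.round(w(c,d["at"])*1000).tolist(),round(d["confidence"],2)) for d in spotter.tip_of("side",t)[:2]])
E
```

```text
time_s: 23.85
eef_pos: [0.5207, -0.0475, 0.2162]
eef_rot: [0.002, 0.185, 0.983, -0.0]
wrist_force: [-1.5, 1.0, 9.6]
opening: -0.002
time_s: 24.1
eef_pos: [0.5207, -0.0475, 0.2155]
eef_rot: [0.002, 0.185, 0.983, -0.0]
wrist_force: [-3.6, 0.9, 12.8]
opening: 0.004
time_s: 24.35
eef_pos: [0.5207, -0.0475, 0.2149]
eef_rot: [0.002, 0.185, 0.983, -0.0]
wrist_force: [-4.0, 0.7, 13.5]
opening: 0.001
[-3.84956418  0.67053461 13.56891498]
press [([514.0, -47.0, 215.0], 0.49)]
crossbar [([587.0, -78.0, 204.0], 0.66)]
keeper [([588.0, -73.0, 206.0], 0.65)]
handle [([550.0, -59.0, 205.0], 0.55)]
```

```bash
python3 -m pendant '[[[0,0,5,0,0],[0,0,10,0,0],[0,0,40,0,0],[-40,15,20,0,0],[-40,15,0,0,0],[-40,15,0,0,0],[-40,15,0,0,0],[0,0,0,0,0]]]'
python3 - <<'E'
from h import *
o=monitor.get_obs(); print(o["wrist_force"],o["eef_pos"])
out=[]
for n in("side","top"):
    c=cam(n)
    for t in("press","crossbar","keeper","handle"):
        print(n,t,[(np.round(w(c,d["at"])*1000).tolist(),round(d["confidence"],2)) for d in spotter.tip_of(n,t)[:2]])
    u,v=map(int,px(c,np.array([.555,-.06,.215])))
    im=c["img"][v-35:v+35,u-40:u+40,::-1]; im=np.clip(im.astype(float)*1.5,0,255).astype(np.uint8)
    out.append(cv2.resize(im,None,fx=5,fy=5,interpolation=cv2.INTER_CUBIC))
cv2.imwrite("pics/z10.png",np.hstack(out))
E
```

```text
time_s: 25.6
eef_pos: [0.358, 0.0138, 0.2878]
eef_rot: [0.001, 0.185, 0.983, -0.0]
wrist_force: [0.1, 0.3, -0.0]
opening: 0.001
[ 0.06552475  0.25666462 -0.04618697] [0.358035   0.01378789 0.28781616]
side press [([517.0, -46.0, 221.0], 0.61)]
side crossbar [([588.0, -80.0, 209.0], 0.45)]
side keeper [([588.0, -76.0, 213.0], 0.77)]
side handle [([549.0, -56.0, 212.0], 0.6)]
top press [([515.0, -44.0, 219.0], 0.89)]
top crossbar [([590.0, -74.0, 212.0], 0.46), ([610.0, 172.0, 2.0], 0.29)]
top keeper [([594.0, -72.0, 218.0], 0.87)]
top handle [([554.0, -59.0, 217.0], 0.7)]
```

View pics/z10.png

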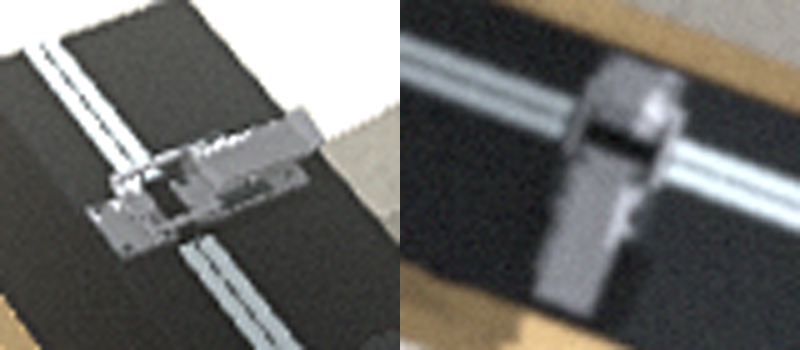

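```bash
python3 -m pendant '[[[40.5,-15.3,0,0,0],[40.5,-15.3,0,0,0],[40.5,-15.3,0,0,0],[41.5,-15.4,0,0,0],[0,0,-40,0,0],[0,0,-22,0,0],[0,0,0,0,0]]]';  python3 -m pendant '[[[0,0,-2.5,0,0],[0,0,0,0,0]]]'; python3 -m pendant '[[[0,0,-1.5,0,0],[0,0,0,0,0]]]'; python3 -m pendant '[[[0,0,-1.5,0,0],[0,0,0,0,0]]]'
```

```text
time_s: 26.98
eef_pos: [0.5213, -0.048, 0.2234]
eef_rot: [-0.002, 0.186, 0.983, 0.0]
wrist_force: [-0.5, 0.2, 0.5]
opening: 0.003
time_s: 27.22
eef_pos: [0.5231, -0.0485, 0.2244]
eef_rot: [0.001, 0.185, 0.983, -0.0]
wrist_force: [-0.1, -0.4, -0.3]
opening: 0.002
time_s: 27.48
eef_pos: [0.5226, -0.0483, 0.2221]
eef_rot: [0.0, 0.185, 0.983, -0.0]
wrist_force: [0.1, 0.1, 0.5]
opening: 0.002
time_s: 27.72
eef_pos: [0.5224, -0.0483, 0.22]
eef_rot: [-0.0, 0.185, 0.983, 0.0]
wrist_force: [0.7, -1.0, 0.2]
opening: -0.0
```

```bash
python3 -m pendant '[[[0,0,-1.5,0,0],[0,0,0,0,0]]]'; python3 -m pendant '[[[0,0,-1.5,0,0],[0,0,0,0,0]]]'; python3 -m pendant '[[[0,0,-1.5,0,0],[0,0,0,0,0]]]'; python3 -m pendant '[[[0,0,20,0,0],[0,0,50,0,0],[-40,15,0,0,0],[-40,15,0,0,0],[-40,15,0,0,0],[0,0,0,0,0],[0,0,0,0,0]]]'
python3 -c "
from h import *
c=cam('side')
for t in('press','crossbar','keeper'): print(t,[(np.round(w(c,d['at'])*1000).tolist(),round(d['confidence'],2)) for d in spotter.tip_of('side',t)[:1]])
print(order.hand_in())"
```

```text
time_s: 27.98
eef_pos: [0.5226, -0.0483, 0.2189]
eef_rot: [0.0, 0.185, 0.983, -0.0]
wrist_force: [-1.3, 0.7, 2.3]
opening: 0.002
time_s: 28.22
eef_pos: [0.5226, -0.0483, 0.2178]
eef_rot: [0.0, 0.185, 0.983, -0.0]
wrist_force: [-2.5, 2.2, 6.1]
opening: -0.002
time_s: 28.48
eef_pos: [0.5226, -0.0483, 0.2167]
eef_rot: [0.0, 0.185, 0.983, -0.0]
wrist_force: [-5.3, 1.2, 8.6]
opening: -0.004
time_s: 29.35
eef_pos: [0.4031, -0.0035, 0.286]
eef_rot: [0.001, 0.185, 0.983, -0.0]
wrist_force: [-0.1, -0.1, 0.0]
opening: -0.004
press [([515.0, -47.0, 218.0], 0.55)]
crossbar [([588.0, -79.0, 211.0], 0.49)]
keeper [([502.0, -330.0, 4.0], 0.69)]
the job is handed in; nothing more can be done
None
```

The latch looks closed and the job is handed in at about 29 s of the 58 s allowed; no verdict was reported. I leaned the lever forward and swung the bail over. I then pushed the crossbar down outside the lip and drew it back under with the lever still up, at about 1.3 rad. Finally I pressed the handle down.

**Snap:** At about 13.6 N on the handle the force dropped and the fingers sank about 2.6 mm once the foam's give is allowed for. I took this as the click; the highest force I read was about 14.7 N, against the 25 N limit.

**Lever home:** A light touch afterwards met the handle at z of about 219 mm. Home is 220 mm and dead centre would be about 224 mm, so the lever is past centre and flat.

**Lid and crossbar:** The last pictures show the seam closed and the bail hooked in the keeper. The networks put the crossbar within about 4 mm of its seat, which is only as good as their own accuracy, so lid closure under 1 mm rests on the picture.

**Misses and disagreements:**
- The first sweep at the bail passed over it without catching. I repeated it lower and it worked.
- The final keeper reading from the side camera was a false hit on the block model's location, so I ignored it.
- The earlier keeper readings scattered by several millimetres.
- I did not re-measure the spray can, model or tape at the end; no move went near them.

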